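# Tag the carrier and vent the bottle cap for the steriliser

## Robot

A 6-joint arm with a two-finger parallel gripper is mounted at the origin on the work surface. World frame = base frame: x ahead of the robot, y to its left, z up, the work surface at z = 0. Lengths are in m, angles in degrees, forces in N, time in s.
With the tool pointing down it reaches from about 0.25 to 0.725 m from the base axis. Payload 9.7 kg.
Tool frame: the origin (TCP) lies between the finger pads; the fingertips stand bot.tcp_to_tips ahead of it and the grasp point (between the pads) lies 11 mm behind it (bot.tcp_to_tips is the distance from the TCP to the fingertips, in m); z points along the fingers, y is the line along which they close (so a half turn about z gives the same grasp; the last joint's range is limited). The gripper opens to 85 mm and grips with 20 to 120 N. Pads are 22 mm wide; open, the fingers measure 114 mm over their backs; the gripper's body (76 mm by 85 mm) begins 54 mm behind the grasp point. The pads swing forward as they close: fully open they stand 13 mm farther back than shut.
Start: joints at [76.776, 4.979, 10.078, 95.1, 0, 90], TCP at [0.126, 0.535, 0.207] pointing down, gripper open.
Joint ranges: [-179.16, 179.16], [-48.56, 103.87], [-65.8, 70.77], [-126.05, 130.52], [-82.76, 87.17], [-180, 180]. Speed limits (degrees/s): [127.2, 127.2, 147.25, 180, 180, 180].

## Interface

Orientations are given as [roll, pitch, yaw] about the fixed x, y, z axes, in that order (R = Rz(yaw) Ry(pitch) Rx(roll)).
In Python, from workcell import bot gives the robot as it stands. The module is installed in compiled form; this text tells all that it offers.
- The arm moves only by the tool carry_out, never from a script. Its arguments are lists of equal length, an entry for each row: "linear": the shift along the world's x, y, z normalised to -1 to 1, where 1 is 2 cm, a list of three; "rotation": the turn, a rotation vector about the world's x, y, z normalised to -1 to 1, where 1 is 8 degrees, a list of three; "grip": the closure, from -1 (fully open) to 1 (shut). In form: {"linear": [[tx, ty, tz], ...], "rotation": [[rx, ry, rz], ...], "grip": [grip, ...]}. A call has 1 to 12 rows; each row shifts and turns the commanded pose from where the row before left it; what a row does not reach is not made up. A row lasts 1/10 s, in which the tool goes at most 50 mm and 8.59 degrees, less where a joint would pass 70% of its speed; a pose out of reach is approached as far as the arm can. A call with a number of a shift or a turn outside -1 to 1 is refused whole. A call with a gripper value outside its range is refused whole. The fingers move at their own pace and stop on an object; "grip_force" is the grip in N (left out, the last holds). Time passes only in rows, so rows that do not move let the fingers close. It gives the time, the measured TCP pose, the force, the opening and the grip force at its end, in the units of the state.
- bot.get_obs(): the state, without advancing time (a new reading comes with each control period).
- bot.camera(name): name is "scene" or "top" or "wrist"; returns the picture (420x560x3 uint8, blue, green, red); there is no depth.
- bot.camera_model(name): a dict with "fx", "fy", "cx", "cy" (pixels), "camera_from_world" (4x4, takes a point from world to camera coordinates). Camera axes: x right, y up, looking along -z (the intrinsics and any distortion apply to the point x, -y, -z); pixel columns grow to the right and rows downward; lengths in m; the calibration is good to about 2 mm. A picture is of the moment at which its call begins: read the wrist's pose just before it. camera_model takes no time and is no camera call; for the wrist camera it gives the pose at the moment of the call.
- bot.job_done(): hands the job in; it is judged then, once.
The state is a dict: "time": time; "q": joint angles; "qd": joint speeds; "joint_efforts": joint torques, N m; "ee_pos": TCP position; "tcp_rot": TCP orientation; "wrist_force": force on the tool from outside, world axes, zero at the start; "torque": the same for the moment, N m; "opening": finger opening in m; "grasp_force": force on a finger pad.
Only numpy, scipy, OpenCV 4.12 (cv2) and the standard library are available. Lean on these libraries where they do the work, as an engineer would, in place of code of your own. Each camera call takes 0.05 s, during which the arm holds its last target. There are 200 camera calls.

## Task

Get this bottle ready for the steriliser: first hang the steel load tag by its hole on the carrier's post, so that it lies flat on the carrier, and let go of it. Then screw the bottle's cap clockwise until it bottoms out, back it off a quarter turn so that the bottle can vent, and finish while still gripping the cap there, without letting go. Leave the other things on the bench where they stand.

Things in the scene. Friction and masses are not known exactly. Their poses are not given: they have to be found in the camera images.
- carrier: fixed grey metal plate, 110 (x) x 270 (y) x 12 mm high, origin under its centre on the bench. On its centre line stand the tag post at y +15 mm and, at y -85 mm, an 80 mm wide, 22 mm high collar holding a white bottle that cannot turn or lift (66 mm wide, shoulder sloping in from 82 mm to a 36 mm neck at 102 mm above the bench). From the post to the +y edge the top is clear and flat, 120 mm
- post_base (a point): foot of the post, on the carrier's top face (12 mm above the bench). The post is upright steel, 10 mm in diameter, 40 mm high, with a tapered tip; axes as the carrier's.
- post_tip (a point): tip of the post, 40 mm above its foot
- tag: loose steel load tag, 90 g: plate 40 (x) x 110 (y) x 5 mm thick, lying flat on the bench, origin under its centre. Near its -y end is a 22 mm through hole; near its +y end stands a grey plastic grip block, 12 mm thick (x) x 34 mm long (y), its top 37 mm above the plate's underside.
- tag_hole (a point): centre of the tag's hole at the plate's underside, 36 mm from the plate's centre towards -y; axes as the tag's
- tag_grip (a point): point inside the tag's grip block, 34 mm from the plate's centre towards +y and 24 mm above the underside: pinch the block here across its 12 mm thickness (tag x)
- cap: white ribbed screw cap of the carrier's bottle, 43 mm wide, 26 mm high, origin at the centre of its underside (106 mm above the bench when home). It is already caught on the thread and cannot come off. A raised grey rib on its top runs from centre to rim along the cap's +y; when the cap is home the rib points along the carrier's +y, towards the post
- cap_grip (a point): on the cap's axis, 14 mm above its underside: height to grip it from above
- cap_turn (a joint): turn of the cap in rad, counter-clockwise from above (loosening) positive. 0 = screwed home against a firm stop, a quarter turn backed off = 1.57; starts between 2.0 and 3.6. Clockwise from above tightens. It turns with a light drag (0.06 N m plus a little) and stays where it is left; the cap rises 4 mm per full turn.
- tube_rack: bystander: loose yellow-green tube rack, 55 (x) x 110 (y) x 60 mm high, origin under its centre
- tip_box: bystander: loose dark green tip box with a pale lid, 85 (x) x 120 (y) x 90 mm high, origin under its centre
- reagent: bystander: loose closed round bottle with a white cap, 60 mm in diameter, 130 mm high, standing by itself on the bench, origin under its centre

How it is judged (in metres and radians):
On the way, in this order (a step that is already met when the one before it is completed fails the run):
1. the tag lies flat on the carrier with the post through its hole, let go (horizontal distance between tag_hole and post_base below 0.008 m and z of tag_hole in the frame of post_base below 0.004 m and angle between tag's own z axis and vertical below 0.12 rad and contact force between the fingers and tag below 0.1 N), for 0.2 s.
2. the cap is screwed down until it bottoms out (within 0.08 rad) (value of joint cap_turn below 0.08 rad), for 0.1 s.
At the end, for the whole second after the job is handed in: The program ends with the fingers gripping the cap (over 2 N), the cap still, backed off 1.57 rad from home within 0.35 rad (20 degrees), having been bottomed out; the tag lies flat on the carrier (within 4 mm and 0.12 rad) with the post through its hole and nothing of the robot touching it (all of step 1 and value of joint cap_turn between 1.22 and 1.92 rad and angular speed of cap below 0.1 rad/s and contact force between the fingers and cap above 2 N and contact force between the arm and tag below 0.1 N); the arm keeps its last pose, push and grip.
It fails at once if a bystander is shoved more than 25 mm or knocked over (distance of any of tube_rack, tip_box, reagent from where it was at the start of the episode above 0.025 m or angle between any of tube_rack, tip_box, reagent's own z axis and vertical above 0.5 rad).
It also fails if it takes over 72 s, if anything falls off the work surface, if the arm or the gripper's body presses on something with over 40 N, if the wrist force passes 120 N, or if a joint passes its speed limit or range.

## Working session

There is one attempt and no reset: what is moved stays moved. The work goes in short steps, Python scripts to look and compute and a tool call to move; the robot and the scene stay as the last step left them, time stands still between calls to the robot, and variables do not carry over. Pictures are saved under pics/ and viewed, at most 10 in all, crops included, and the job is handed in when it is done.

Besides the shell and the picture viewer there is one more tool, called after "Call:" as name(argument=value, ...), one argument or row to a line, values as JSON. carry_out: Moves the arm, as the interface text tells. Its arguments: {"type":"object","properties":{"linear":{"type":"array","items":{"type":"array","items":{"type":"number"}}},"rotation":{"type":"array","items":{"type":"array","items":{"type":"number"}}},"grip":{"type":"array","items":{"type":"number"}},"grip_force":{"type":"number"}},"required":["linear","rotation","grip"]}

```bash
mkdir -p pics
cat > h.py <<'E'
import numpy as np, cv2
from workcell import bot
def px(name,p,m=None):
    m=m or bot.camera_model(name); c=np.array(m["camera_from_world"])@np.r_[p,1]
    x,y,z=c[0],-c[1],-c[2]
    return np.array([m["fx"]*x/z+m["cx"],m["fy"]*y/z+m["cy"]])
def ray(name,u,v,z,m=None):
    m=m or bot.camera_model(name); T=np.linalg.inv(np.array(m["camera_from_world"]))
    d=T[:3,:3]@np.array([(u-m["cx"])/m["fx"],-(v-m["cy"])/m["fy"],-1]); o=T[:3,3]
    return o+d*(z-o[2])/d[2]
E
python3 - <<'E'
from h import *
for n in("scene","top"):
    cv2.imwrite(f"pics/{n}0.png",cv2.resize(bot.camera(n),(784,588),interpolation=cv2.INTER_CUBIC))
    m=bot.camera_model(n);print(n,m.keys(),m["fx"],np.linalg.inv(m["camera_from_world"])[:3,3].round(3))
    print({k:v for k,v in m.items() if k not in("camera_from_world",)})
print(bot.get_obs(),bot.tcp_to_tips)
E
```

```text
scene dict_keys(['fx', 'fy', 'cx', 'cy', 'camera_from_world']) 402.1772188969353 [1.212 0.415 0.568]
{'fx': 402.1772188969353, 'fy': 402.1772188969353, 'cx': 280.17277522116615, 'cy': 208.82184457725845}
top dict_keys(['fx', 'fy', 'cx', 'cy', 'camera_from_world']) 492.6351607506849 [0.484 0.025 1.188]
{'fx': 492.6351607506849, 'fy': 492.6351607506849, 'cx': 282.36159383572, 'cy': 214.68158740320266}
{'time': 0.1, 'q': array([ 7.67753394e+01,  5.00914888e+00,  1.00409030e+01,  9.50990238e+01,
       -3.78048894e-04,  9.00004492e+01]), 'qd': array([ 0.05097699, -0.05743864,  0.17139565, -0.10547856, -0.02862895,
        0.01350583]), 'joint_efforts': array([-7.51896714e-04, -5.21556759e+01,  4.65656841e+01,  1.57767377e-02,
        1.66552758e-05, -3.61890912e-06]), 'ee_pos': array([0.12577587, 0.53520296, 0.20685956]), 'tcp_rot': array([-1.79932730e+02,  3.78575974e-04,  1.66774891e+02]), 'wrist_force': array([-0.86473843, -0.9792699 ,  0.10479102]), 'torque': array([ 0.019891  , -0.03393036, -0.01766799]), 'grasp_force': 0.0, 'opening': 0.08510293475695815} 0.008
```

View pics/scene0.png

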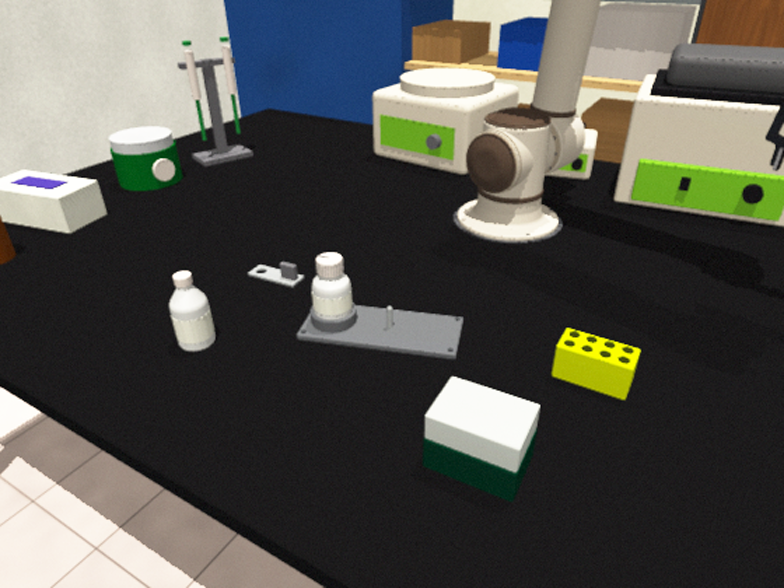

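View pics/top0.png

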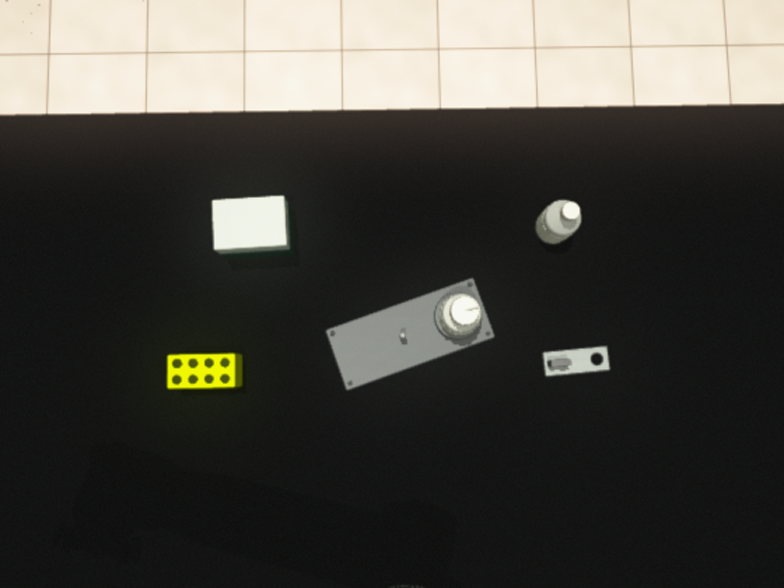

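Scene shows carrier with bottle and post, tag behind-left, reagent at left, box and rack at the right/front. Top (at 1.4x): carrier corners about (327,332),(472,279),(494,336),(347,389); post (403,335); cap (464,312); tag hole (597,359), block (559,363). I'll enlarge for accurate pixels.

Run:
```python
from h import *
im=bot.camera("top"); cv2.imwrite("pics/t.png",im)
a=cv2.resize(im[195:285,225:360],None,fx=5.9,fy=5.9,interpolation=cv2.INTER_CUBIC)
b=cv2.resize(im[240:275,380:445],None,fx=12,fy=12,interpolation=cv2.INTER_CUBIC)
cv2.imwrite("pics/ca.png",a);cv2.imwrite("pics/cb.png",b)
```

```text
(no output)
```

View pics/ca.png

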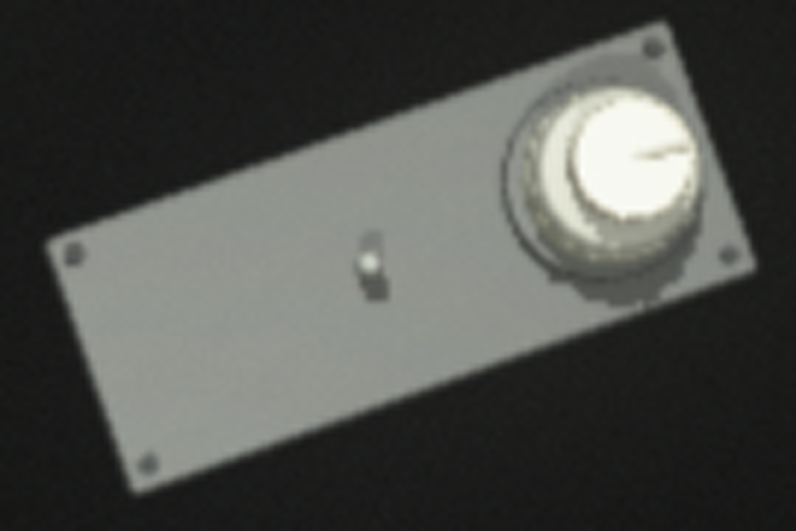

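View pics/cb.png

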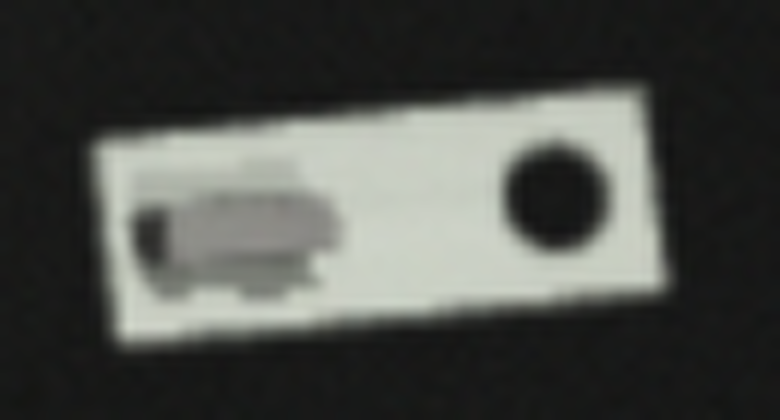

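Crop a: carrier corners (46,242),(666,21),(757,270),(135,494), post tip (368,262), cap top centre (634,155) with rib pointing right to (692,148). Crop b: tag corners (92,140),(648,85),(670,292),(118,346), hole (555,196), block at left.

Run:
```python
from h import *
m=bot.camera_model("top")
A=lambda p,z:ray("top",(p[0]+.5)/5.9-.5+225,(p[1]+.5)/5.9-.5+195,z,m)
B=lambda p,z:ray("top",(p[0]+.5)/12-.5+380,(p[1]+.5)/12-.5+240,z,m)
c=[A(p,.012) for p in[(46,242),(666,21),(757,270),(135,494)]]
t=[B(p,.005) for p in[(92,140),(648,85),(670,292),(118,346)]]
for q,n in((c,"carrier"),(t,"tag")):
    print(n,np.round(q,4)[:,:2].tolist(),[round(float(np.linalg.norm(q[i]-q[(i+1)%4])),4) for i in range(4)],np.mean(q,0).round(4))
    d=(q[0]+q[3]-q[1]-q[2]); d/=np.linalg.norm(d); x=np.array([d[1],-d[0],0])
    ce=np.mean(q,0)
    print(" +y dir",d.round(4),"yaw",np.degrees(np.arctan2(-d[0],d[1])))
    for o in((15,-85) if n=="carrier" else(-36,34)): print(o,(ce+d*o/1000).round(4))
print("post tip",A((368,262),.052),"cap top",A((634,155),.133),"rib",A((692,148),.133),"hole",B((555,196),.005))
r=A((692,148),.133)-A((634,155),.133);print("rib yaw",np.degrees(np.arctan2(-r[0],r[1])))
for n,u in(("box",(250,224)),("rack",(203,370)),("reag",(570,211))): print(n,ray("top",u[0]/1.4,u[1]/1.4,{"box":.09,"rack":.06,"reag":.13}[n],m).round(3))
```

```text
carrier [[0.5556, 0.1281], [0.6413, -0.1258], [0.5389, -0.1596], [0.4538, 0.0933]] [0.2679, 0.1078, 0.2669, 0.1076] [ 0.5474 -0.016   0.012 ]
 +y dir [-0.3194  0.9476  0.    ] yaw 18.62824146325208
15 [ 0.5426 -0.0018  0.012 ]
-85 [ 0.5746 -0.0965  0.012 ]
tag [[0.5116, -0.2424], [0.5205, -0.3547], [0.4791, -0.357], [0.4706, -0.2459]] [0.1126, 0.0414, 0.1114, 0.0412] [ 0.4955 -0.3     0.005 ]
 +y dir [-0.0779  0.997   0.    ] yaw 4.469938018295725
-36 [ 0.4983 -0.3359  0.005 ]
34 [ 0.4928 -0.2661  0.005 ]
post tip [ 0.54301055 -0.00106904  0.052     ] cap top [ 0.57602717 -0.09702306  0.133     ] rib [ 0.57820674 -0.11829606  0.133     ] hole [ 0.49868688 -0.33486725  0.005     ]
rib yaw -174.1500504801434
box [0.724 0.241 0.09 ]
rack [0.491 0.323 0.06 ]
reag [ 0.728 -0.267  0.13 ]
```

Tag and carrier sizes match (1-2 % large), the post and hole agree with the corners. Cap turn is about 2.9 rad. I'll head above the tag grip.

Call:
carry_out(
  linear=[
    [0.44,-0.95,0],
    [0.44,-0.95,0],
    [0.44,-0.95,0],
    [0.44,-0.95,0],
    [0.44,-0.95,0],
    [0.44,-0.95,0],
    [0.44,-0.95,0],
    [0.44,-0.95,0],
    [0.44,-0.95,0],
    [0.44,-0.95,0],
    [0.44,-0.95,0],
    [0.44,-0.95,0],
  ],
  rotation=[
    [0,0,-0.75],
    [0,0,-0.75],
    [0,0,-0.75],
    [0,0,-0.75],
    [0,0,-0.75],
    [0,0,-0.75],
    [0,0,-0.75],
    [0,0,-0.75],
    [0,0,-0.75],
    [0,0,-0.75],
    [0,0,-0.75],
    [0,0,-0.75],
  ],
  grip=[-1,-1,-1,-1,-1,-1,-1,-1,-1,-1,-1,-1],
  grip_force=40,
)

```text
time: 1.35
ee_pos: [0.2316, 0.3065, 0.2073]
tcp_rot: [-180.0, 0.0, 94.5]
wrist_force: [0.1, -0.0, 0.2]
opening: 0.0855
grasp_force: 0.0
```

Call:
carry_out(
  linear=[
    [0.44,-0.95,0],
    [0.44,-0.95,0],
    [0.44,-0.95,0],
    [0.44,-0.95,0],
    [0.44,-0.95,0],
    [0.44,-0.95,0],
    [0.44,-0.95,0],
    [0.44,-0.95,0],
    [0.44,-0.95,0],
    [0.44,-0.95,0],
    [0.44,-0.95,0],
    [0.44,-0.95,0],
  ],
  rotation=[
    [0,0,0],
    [0,0,0],
    [0,0,0],
    [0,0,0],
    [0,0,0],
    [0,0,0],
    [0,0,0],
    [0,0,0],
    [0,0,0],
    [0,0,0],
    [0,0,0],
    [0,0,0],
  ],
  grip=[-1,-1,-1,-1,-1,-1,-1,-1,-1,-1,-1,-1],
)

```text
time: 2.55
ee_pos: [0.3372, 0.0786, 0.2074]
tcp_rot: [-180.0, -0.0, 94.8]
wrist_force: [1.9, 1.2, 0.1]
opening: 0.0856
grasp_force: 0.0
```

Call:
carry_out(
  linear=[
    [0.44,-0.95,0],
    [0.44,-0.95,0],
    [0.44,-0.95,0],
    [0.44,-0.95,0],
    [0.44,-0.95,0],
    [0.44,-0.95,0],
    [0.44,-0.95,0],
    [0.44,-0.95,0],
    [0.44,-0.95,0],
    [0.44,-0.95,0],
    [0.44,-0.95,0],
    [0.44,-0.95,0],
  ],
  rotation=[
    [0,0,0],
    [0,0,0],
    [0,0,0],
    [0,0,0],
    [0,0,0],
    [0,0,0],
    [0,0,0],
    [0,0,0],
    [0,0,0],
    [0,0,0],
    [0,0,0],
    [0,0,0],
  ],
  grip=[-1,-1,-1,-1,-1,-1,-1,-1,-1,-1,-1,-1],
)

```text
time: 3.75
ee_pos: [0.4428, -0.1494, 0.2072]
tcp_rot: [-180.0, -0.0, 94.8]
wrist_force: [0.6, 0.7, -0.1]
opening: 0.0855
grasp_force: 0.0
```

Call:
carry_out(
  linear=[
    [0.36,-0.83,0],
    [0.36,-0.83,0],
    [0.36,-0.83,0],
    [0.36,-0.83,-0.7],
    [0.36,-0.83,-0.7],
    [0.36,-0.84,-0.8],
    [0.35,-0.84,-0.8],
    [0,0,-0.8],
    [0,0,-0.8],
    [0,0,0],
  ],
  rotation=[
    [0,0,0],
    [0,0,0],
    [0,0,0],
    [0,0,0],
    [0,0,0],
    [0,0,0],
    [0,0,0],
    [0,0,0],
    [0,0,0],
    [0,0,0],
  ],
  grip=[-1,-1,-1,-1,-1,-1,-1,-1,-1,-1],
)

```text
time: 4.75
ee_pos: [0.4915, -0.265, 0.1117]
tcp_rot: [-179.7, -0.2, 94.8]
wrist_force: [-0.8, 0.5, -0.3]
opening: 0.0853
grasp_force: 0.0
```

Run:
```python
from h import *
o=bot.get_obs();print(o["ee_pos"],o["tcp_rot"],o["q"])
m=bot.camera_model("wrist")
im=bot.camera("wrist");cv2.imwrite("pics/w1.png",im)
print(im.shape,np.linalg.inv(m["camera_from_world"]).round(3),m["fx"],px("wrist",[.4928,-.2661,.037],m),px("wrist",[.4983,-.3359,.005],m))
np.save("w1",m["camera_from_world"])
```

```text
[ 0.49147318 -0.26500862  0.11168414] [-1.79747858e+02 -1.62205807e-01  9.47597059e+01] [-2.83331317e+01  5.58098998e+00  1.31719714e-01  8.48505345e+01
 -1.77587398e-03  5.69068101e+01]
(420, 560, 3) [[ 0.997 -0.08  -0.024  0.485]
 [ 0.083  0.943  0.324 -0.181]
 [-0.004 -0.325  0.946  0.279]
 [ 0.     0.     0.     1.   ]] 292.4452393908565 [281.81892493 210.24758959] [281.2460331  262.66793327]
```

View pics/w1.png

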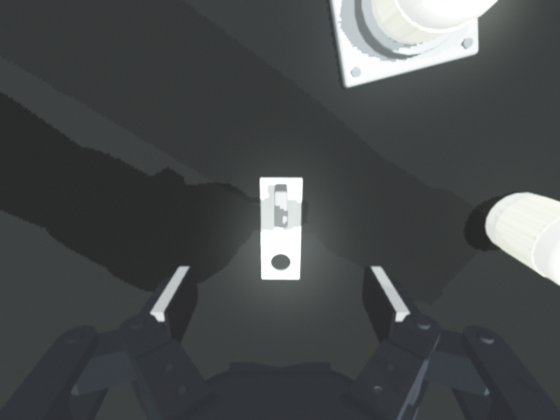

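Wrist view: block at about (281,207), hole at (281,262), both where predicted. Descend and pinch.

Call:
carry_out(
  linear=[
    [0.05,-0.05,-0.95],
    [0,0,-0.95],
    [0,0,-0.95],
    [0,0,-0.95],
    [0,0,-0.95],
    [0,0,0],
    [0,0,0],
    [0,0,0],
    [0,0,0],
    [0,0,0],
    [0,0,0],
    [0,0,0],
  ],
  rotation=[
    [0,0,0],
    [0,0,0],
    [0,0,0],
    [0,0,0],
    [0,0,0],
    [0,0,0],
    [0,0,0],
    [0,0,0],
    [0,0,0],
    [0,0,0],
    [0,0,0],
    [0,0,0],
  ],
  grip=[-1,-1,-1,-1,-1,0,0.6,1,1,1,1,1],
  grip_force=40,
)

```text
time: 6.0
ee_pos: [0.4939, -0.2662, 0.0207]
tcp_rot: [180.0, 0.0, 94.8]
wrist_force: [-0.6, 0.4, 0.2]
opening: -0.0001
grasp_force: 0.0
```

Run:
```python
from h import *
o=bot.get_obs();print(o["ee_pos"],o["opening"],o["grasp_force"])
a=bot.camera("wrist");b=bot.camera("scene")[165:285,100:260];m=bot.camera_model("wrist")
cv2.imwrite("pics/w2.png",np.hstack([a[:,100:460],cv2.resize(b,(430,420),interpolation=cv2.INTER_CUBIC)]))
print(px("wrist",[.4928,-.2661,.037],m),px("wrist",o["ee_pos"],m))
```

```text
[ 0.49392199 -0.26624003  0.02071867] -0.00010953830936847736 0.0
[278.65426092 260.19555469] [280.45563751 247.7608772 ]
```

View pics/w2.png

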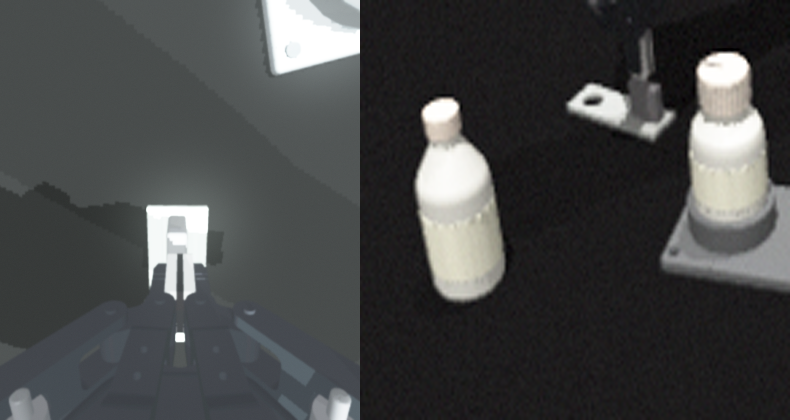

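Wrist crop: fingers shut with nothing between, tips around (180,265), tag's far edge at row 207, cols 148–208, block around rows 218–255. I'll compare these with projections to see where the fingers are relative to the block.

Run:
```python
from h import *
o=bot.get_obs();m=bot.camera_model("wrist");s=bot.camera_model("scene")
ce=np.array([.4955,-.3,0]);d=np.array([-.0779,.997,0]);x=np.array([.997,.0779,0])
W=lambda p:(px("wrist",p,m)-[100,0]).round(0)
S=lambda p:((px("scene",p,s)-[100,165])*[430/160,420/120]+[360,0]).round(0)
P={"endL":ce+d*.055-x*.02+[0,0,.005],"endR":ce+d*.055+x*.02+[0,0,.005]}
for a in(17,-17):
  for z in(.005,.037):P[f"blk{a},{z}"]=ce+d*(.034+a/1e3)+[0,0,z]
P["hole"]=ce-d*.036+[0,0,.005]
e=o["ee_pos"];P["tcp"]=e;P["tip"]=e-[0,0,.008]
P["fing up"]=e+[0,0,.06]
for z in (.005,.02):P[f"tip+{z}"]=e+[0,0,z]
for k,p in P.items():print(k,W(p),S(p))
print("end yworld",ray("wrist",100+148,207,.005,m),ray("wrist",100+208,207,.005,m))
```

```text
endL [149. 208.] [673. 111.]
endR [209. 208.] [651. 134.]
blk17,0.005 [179. 214.] [659. 121.]
blk17,0.037 [179. 233.] [656.  85.]
blk-17,0.005 [179. 259.] [632. 112.]
blk-17,0.037 [179. 285.] [628.  76.]
hole [178. 321.] [591.  97.]
tcp [180. 248.] [643. 100.]
tip [180. 242.] [644. 108.]
fing up [181. 310.] [637.  32.]
tip+0.005 [180. 251.] [643.  94.]
tip+0.02 [180. 264.] [641.  77.]
end yworld [ 0.47081927 -0.24620368  0.005     ] [ 0.51023355 -0.24292344  0.005     ]
```

Tag has not moved, and both views put the shut fingertips just above the block (about z 0.04), not at the nominal 0.013. I'll probe the block top gently with the shut fingers to get the true tip height.

Call:
carry_out(
  linear=[
    [0,0,-0.1],
    [0,0,-0.1],
    [0,0,0],
  ],
  rotation=[
    [0,0,0],
    [0,0,0],
    [0,0,0],
  ],
  grip=[1,1,1],
)

```text
time: 6.4
ee_pos: [0.4936, -0.266, 0.016]
tcp_rot: [-180.0, -0.0, 94.8]
wrist_force: [-0.7, 1.2, -0.4]
opening: -0.0001
grasp_force: 0.0
```

Call:
carry_out(
  linear=[
    [0,0,-0.1],
    [0,0,-0.1],
    [0,0,0],
  ],
  rotation=[
    [0,0,0],
    [0,0,0],
    [0,0,0],
  ],
  grip=[1,1,1],
)

```text
time: 6.7
ee_pos: [0.4939, -0.2662, 0.0133]
tcp_rot: [180.0, 0.0, 94.8]
wrist_force: [-3.0, 2.1, 6.8]
opening: -0.0
grasp_force: 3.4
```

Run:
```python
from h import *
b=bot.camera("scene");cv2.imwrite("pics/s2.png",cv2.resize(b[165:245,160:260],(800,600),interpolation=cv2.INTER_CUBIC)[:, :])
o=bot.get_obs();s=bot.camera_model("scene");e=o["ee_pos"];print(e,o["wrist_force"],o["grasp_force"],o["opening"])
ce=np.array([.4955,-.3,0]);d=np.array([-.0779,.997,0]);x=np.array([.997,.0779,0])
for k,p in dict(tcp=e,t0=e-[0,0,.008],t2=e+[0,0,.02],b1=ce+d*.017+[0,0,.037],b2=ce+d*.051+[0,0,.037]).items():print(k,(px("scene",p,s)-[160,165])*[8,7.5])
```

```text
[ 0.49392828 -0.26624084  0.01325773] [-2.66224976  2.0355746   6.71986954] 3.4489284101221074 7.196933253485637e-05
tcp [364.68104368 230.81231102]
t0 [367.16085588 249.50207598]
t2 [358.39873599 183.46402622]
b1 [319.07260348 163.73317278]
b2 [400.55467771 183.10943007]
```

View pics/s2.png

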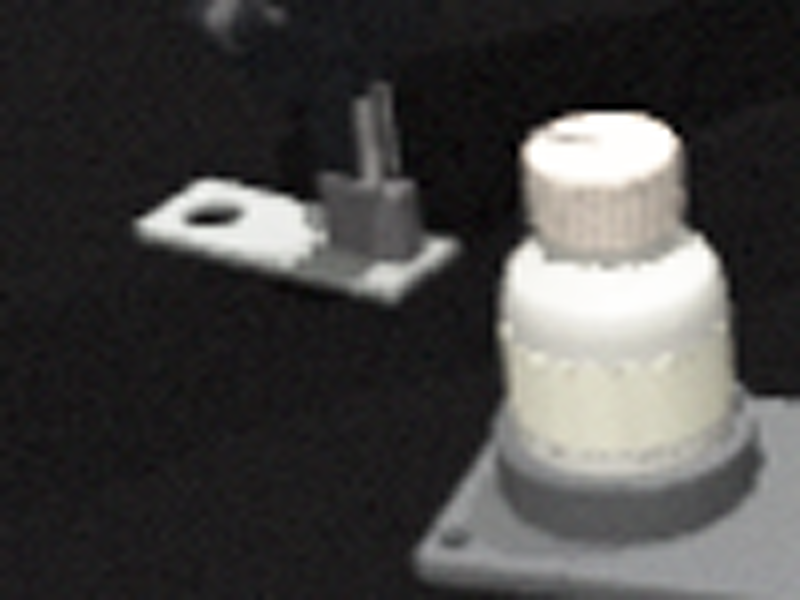

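Contact (6.8 N) at TCP z ≈ 0.0137, while the picture shows the fingertips (375,180) resting on the block's top, 0.037. So the real shut fingertips stand about 23 mm *behind* the reported TCP, 31 mm short of the stated geometry. I'll use that measured offset: open, then go down to TCP z ≈ -0.011 and pinch, watching force.

Call:
carry_out(
  linear=[
    [0,0,0.4],
    [0,0,0],
    [0,0,0],
    [0,0,0],
    [0,0,0],
    [0,0,0],
    [0,0,-0.4],
    [0,0,-0.4],
    [0,0,-0.2],
    [0,0,0],
  ],
  rotation=[
    [0,0,0],
    [0,0,0],
    [0,0,0],
    [0,0,0],
    [0,0,0],
    [0,0,0],
    [0,0,0],
    [0,0,0],
    [0,0,0],
    [0,0,0],
  ],
  grip=[1,-1,-1,-1,-1,-1,-1,-1,-1,-1],
)

```text
time: 7.75
ee_pos: [0.4932, -0.2658, -0.0007]
tcp_rot: [-179.9, -0.1, 94.8]
wrist_force: [0.1, -0.1, 0.1]
opening: 0.0851
grasp_force: 0.0
```

Call:
carry_out(
  linear=[
    [0,0,-0.25],
    [0,0,-0.25],
    [0,0,0],
    [0,0,0],
    [0,0,0],
    [0,0,0],
    [0,0,0],
    [0,0,0],
    [0,0,0],
    [0,0,0],
  ],
  rotation=[
    [0,0,0],
    [0,0,0],
    [0,0,0],
    [0,0,0],
    [0,0,0],
    [0,0,0],
    [0,0,0],
    [0,0,0],
    [0,0,0],
    [0,0,0],
  ],
  grip=[-1,-1,-1,0.2,1,1,1,1,1,1],
)

```text
time: 8.75
ee_pos: [0.4939, -0.2663, -0.0093]
tcp_rot: [180.0, 0.0, 94.8]
wrist_force: [-0.1, -0.9, 2.8]
opening: 0.0112
grasp_force: 39.7
```

Gripped (11.2 mm, 40 N). Lift, then carry to the post with a +13.8° turn.

Call:
carry_out(
  linear=[
    [0,0,0.2],
    [0,0,0.5],
    [0,0,0.8],
    [0,0,1],
    [0,0,1],
    [0,0,1],
    [0,0,1],
    [0,0,1],
    [0,0,1],
    [0,0,0],
    [0,0,0],
  ],
  rotation=[
    [0,0,0],
    [0,0,0],
    [0,0,0],
    [0,0,0],
    [0,0,0],
    [0,0,0],
    [0,0,0],
    [0,0,0],
    [0,0,0],
    [0,0,0],
    [0,0,0],
  ],
  grip=[1,1,1,1,1,1,1,1,1,1,1],
  grip_force=60,
)

```text
time: 9.85
ee_pos: [0.4939, -0.2662, 0.1405]
tcp_rot: [180.0, 0.0, 94.8]
wrist_force: [0.4, 0.3, -1.7]
opening: 0.0108
grasp_force: 59.5
```

Call:
carry_out(
  linear=[
    [0.08,0.5,0],
    [0.08,0.95,0],
    [0.08,0.95,0],
    [0.08,0.95,0],
    [0.08,0.95,0],
    [0.08,0.95,0],
    [0.08,0.95,0],
    [0.08,0.95,0],
    [0.08,0.95,0],
    [0.08,0.95,0],
    [0.08,0.95,0],
    [0.08,0.95,0],
  ],
  rotation=[
    [0,0,0.15],
    [0,0,0.15],
    [0,0,0.15],
    [0,0,0.15],
    [0,0,0.15],
    [0,0,0.15],
    [0,0,0.15],
    [0,0,0.15],
    [0,0,0.15],
    [0,0,0.15],
    [0,0,0.15],
    [0,0,0.07],
  ],
  grip=[1,1,1,1,1,1,1,1,1,1,1,1],
)

```text
time: 11.05
ee_pos: [0.5123, -0.0457, 0.1392]
tcp_rot: [-179.9, -0.1, 108.7]
wrist_force: [-0.4, -1.0, -0.7]
opening: 0.0108
grasp_force: 59.5
```

Call:
carry_out(
  linear=[
    [0.08,0.95,0],
    [0.08,0.95,0],
    [0.08,0.95,0],
    [0.08,0.95,0],
    [0.08,0.95,0],
    [0.08,0.6,0],
    [0,0,0],
    [0,0,0],
    [0,0,0],
  ],
  rotation=[
    [0,0,0],
    [0,0,0],
    [0,0,0],
    [0,0,0],
    [0,0,0],
    [0,0,0],
    [0,0,0],
    [0,0,0],
    [0,0,0],
  ],
  grip=[1,1,1,1,1,1,1,1,1],
)

```text
time: 11.95
ee_pos: [0.5225, 0.0592, 0.1403]
tcp_rot: [-180.0, 0.0, 108.5]
wrist_force: [0.4, -0.2, -1.8]
opening: 0.0105
grasp_force: 59.5
```

Run:
```python
from h import *
t=bot.camera("top");s=bot.camera("scene")
cv2.imwrite("pics/p3.png",np.hstack([cv2.resize(t[180:290,220:350],(390,330),interpolation=cv2.INTER_CUBIC),cv2.resize(s[140:270,200:360],(406,330),interpolation=cv2.INTER_CUBIC)]))
w=bot.camera("wrist");cv2.imwrite("pics/w3.png",w)
o=bot.get_obs();e=o["ee_pos"];print(e,o["tcp_rot"])
d=np.array([-.3194,.9476,0])
h=e-d*.0694;h[2]=e[2]+.0143-.0   # plate top
print("pred hole",h,px("wrist",h),px("top",h),"post tip",px("wrist",[.5428,-.0015,.052]),"base",px("wrist",[.5428,-.0015,.012]))
```

```text
[0.52257848 0.05919277 0.14047494] [-1.79997163e+02  1.91360164e-03  1.08483888e+02]
pred hole [ 0.54474484 -0.00657067  0.15477494] [280.59706761 351.39595498] [290.64802138 235.55115623] post tip [279.90194675 265.09474767] base [279.82285555 246.81250764]
```

View pics/w3.png

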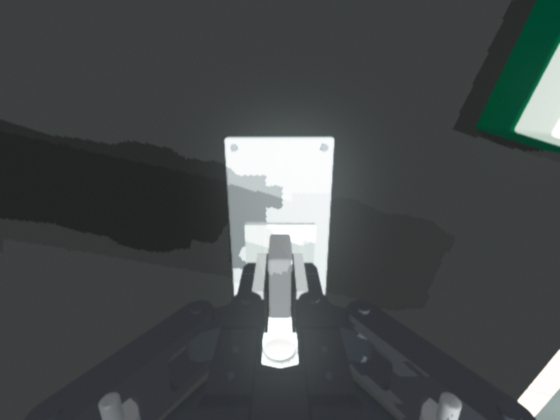

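Wrist view: hole at (280,350), as predicted; the tag is held straight along the carrier. Correct by (-2,+5) mm and descend to just above the post tip.

Call:
carry_out(
  linear=[
    [-0.1,0.25,0],
    [0,0,-0.9],
    [0,0,-0.9],
    [0,0,-0.9],
    [0,0,-0.9],
    [0,0,-0.6],
    [0,0,0],
    [0,0,0],
  ],
  rotation=[
    [0,0,0],
    [0,0,0],
    [0,0,0],
    [0,0,0],
    [0,0,0],
    [0,0,0],
    [0,0,0],
    [0,0,0],
  ],
  grip=[1,1,1,1,1,1,1,1],
)

```text
time: 12.9
ee_pos: [0.5207, 0.0649, 0.057]
tcp_rot: [180.0, 0.0, 108.5]
wrist_force: [-0.0, -0.3, -0.1]
opening: 0.011
grasp_force: 59.5
```

Call:
carry_out(
  linear=[
    [0,0,-0.4],
    [0,0,-0.4],
    [0,0,-0.4],
    [0,0,0],
  ],
  rotation=[
    [0,0,0],
    [0,0,0],
    [0,0,0],
    [0,0,0],
  ],
  grip=[1,1,1,1],
)

```text
time: 13.3
ee_pos: [0.5198, 0.0647, 0.031]
tcp_rot: [-179.9, -0.0, 108.5]
wrist_force: [0.0, 0.2, -1.6]
opening: 0.0109
grasp_force: 59.5
```

Call:
carry_out(
  linear=[
    [0,0,-0.4],
    [0,0,-0.4],
    [0,0,-0.3],
    [0,0,-0.2],
    [0,0,-0.1],
    [0,0,0],
    [0,0,0],
  ],
  rotation=[
    [0,0,0],
    [0,0,0],
    [0,0,0],
    [0,0,0],
    [0,0,0],
    [0,0,0],
    [0,0,0],
  ],
  grip=[1,1,1,1,1,1,1],
)

```text
time: 14.0
ee_pos: [0.5208, 0.0648, 0.0048]
tcp_rot: [180.0, 0.0, 108.5]
wrist_force: [0.0, 0.8, -0.6]
opening: 0.0106
grasp_force: 59.5
```

Two mm more to touch, then open and rise.

Call:
carry_out(
  linear=[
    [0,0,-0.08],
    [0,0,-0.05],
    [0,0,0],
    [0,0,0],
    [0,0,0],
    [0,0,0],
    [0,0,0],
    [0,0,0],
    [0,0,0.2],
    [0,0,0.7],
    [0,0,0.9],
    [0,0,0.9],
  ],
  rotation=[
    [0,0,0],
    [0,0,0],
    [0,0,0],
    [0,0,0],
    [0,0,0],
    [0,0,0],
    [0,0,0],
    [0,0,0],
    [0,0,0],
    [0,0,0],
    [0,0,0],
    [0,0,0],
  ],
  grip=[1,1,1,0,-1,-1,-1,-1,-1,-1,-1,-1],
)

```text
time: 15.2
ee_pos: [0.5208, 0.0648, 0.0576]
tcp_rot: [180.0, 0.0, 108.5]
wrist_force: [1.1, 0.4, -0.1]
opening: 0.0854
grasp_force: 0.0
```

Call:
carry_out(
  linear=[
    [0,0,1],
    [0,0,1],
    [0,0,1],
    [0,0,1],
    [0,0,1],
    [0,0,1],
    [0,0,0],
  ],
  rotation=[
    [0,0,0.95],
    [0,0,0.95],
    [0,0,0.95],
    [0,0,0.95],
    [0,0,0.95],
    [0,0,0.95],
    [0,0,0.95],
  ],
  grip=[-1,-1,-1,-1,-1,-1,-1],
)

```text
time: 15.9
ee_pos: [0.5217, 0.0649, 0.1802]
tcp_rot: [179.9, 0.3, 162.0]
wrist_force: [0.3, 0.2, -0.5]
opening: 0.0855
grasp_force: 0.0
```

Run:
```python
from h import *
o=bot.get_obs();print(o["ee_pos"],o["tcp_rot"],o["q"])
t=bot.camera("top");s=bot.camera("scene")
cv2.imwrite("pics/p4.png",np.hstack([cv2.resize(t[190:290,225:355],(429,330),interpolation=cv2.INTER_CUBIC),cv2.resize(s[150:265,200:340],(371,330),interpolation=cv2.INTER_CUBIC)]))
```

```text
[0.52166282 0.06494056 0.1801817 ] [179.8731144    0.26956283 162.04822159] [7.09562147e+00 8.19580759e-01 2.71265812e+00 9.15951457e+01
 8.29369646e-04 2.50471036e+01]
```

View pics/p4.png

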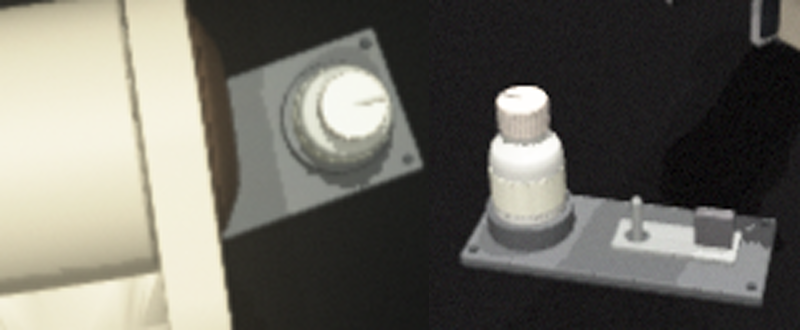

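Right half: the tag lies flat on the carrier, post standing through its hole at (637,235), block at (715,225). Now go over the cap, yaw to about 215° (joint 6 ≈ -45°).

Call:
carry_out(
  linear=[
    [0.3,-0.9,0],
    [0.3,-0.9,0],
    [0.3,-0.9,0],
    [0.3,-0.9,0],
    [0.3,-0.9,0],
    [0.3,-0.9,0],
    [0.3,-0.9,0],
    [0.3,-0.9,0],
    [0.3,-0.9,0],
    [0,0,0],
    [0,0,0],
  ],
  rotation=[
    [0,0,0.73],
    [0,0,0.73],
    [0,0,0.73],
    [0,0,0.73],
    [0,0,0.73],
    [0,0,0.73],
    [0,0,0.73],
    [0,0,0.73],
    [0,0,0.73],
    [0,0,0],
    [0,0,0],
  ],
  grip=[-1,-1,-1,-1,-1,-1,-1,-1,-1,-1,-1],
  grip_force=40,
)

```text
time: 17.1
ee_pos: [0.5743, -0.0972, 0.1758]
tcp_rot: [180.0, -0.0, -146.0]
wrist_force: [-0.0, 0.6, -0.7]
opening: 0.0852
grasp_force: 0.0
```

Run:
```python
from h import *
o=bot.get_obs();print(o["ee_pos"],o["tcp_rot"],o["q"][5])
w=bot.camera("wrist");m=bot.camera_model("wrist");cv2.imwrite("pics/w4.png",w)
p=px("wrist",[.5753,-.0967,.134],m);print(p,px("wrist",[.5753,-.0967,.108],m),px("wrist",o["ee_pos"],m),m["camera_from_world"].tolist())
c=np.array([.5753,-.0967,.134]);print([px("wrist",c+.0215*np.array([np.cos(a),np.sin(a),0]),m).round(0).tolist() for a in np.arange(4)*np.pi/2])
```

```text
[ 0.57432492 -0.09720085  0.17575599] [ 1.79963172e+02 -2.37844492e-02 -1.46011716e+02] -43.59964553449549
[278.94862683 224.59950529] [278.97602719 212.9531994 ] [279.09477399 248.19506326] [[-0.5600909318884381, 0.8284304412813444, 0.001073300860996579, 0.40171401597142764], [-0.7823879265661721, -0.5285353979741325, -0.32942292793885986, 0.4303238016635809], [-0.2723367040628695, -0.18534653232991063, 0.9441818588457686, -0.21332061901995306], [0.0, 0.0, 0.0, 1.0]]
[[264.0, 245.0], [302.0, 239.0], [295.0, 203.0], [255.0, 210.0]]
```

View pics/w4.png

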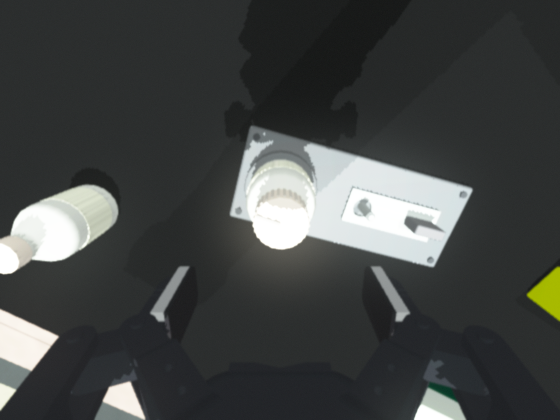

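Wrist view: cap top centred near (280,222), as predicted. Descend around it.

Call:
carry_out(
  linear=[
    [0.04,0.02,-0.8],
    [0,0,-0.9],
    [0,0,-0.9],
    [0,0,-0.9],
    [0,0,-0.7],
    [0,0,-0.6],
    [0,0,0],
    [0,0,0],
  ],
  rotation=[
    [0,0,0],
    [0,0,0],
    [0,0,0],
    [0,0,0],
    [0,0,0],
    [0,0,0],
    [0,0,0],
    [0,0,0],
  ],
  grip=[-1,-1,-1,-1,-1,-1,-1,-1],
)

```text
time: 17.95
ee_pos: [0.5755, -0.0966, 0.0803]
tcp_rot: [-180.0, 0.0, -145.7]
wrist_force: [-0.8, -1.7, 0.1]
opening: 0.0855
grasp_force: 0.0
```

Call:
carry_out(
  linear=[
    [0,0,-0.05],
    [0,0,0],
    [0,0,0],
    [0,0,0],
    [0,0,0],
    [0,0,0],
    [0,0,0],
  ],
  rotation=[
    [0,0,0],
    [0,0,0],
    [0,0,0],
    [0,0,0],
    [0,0,0],
    [0,0,0],
    [0,0,0],
  ],
  grip=[-1,1,1,1,1,1,1],
  grip_force=40,
)

```text
time: 18.65
ee_pos: [0.5749, -0.0958, 0.0797]
tcp_rot: [179.9, 0.0, -145.7]
wrist_force: [-5.4, 5.2, 6.9]
opening: 0.042
grasp_force: 40.0
```

Cap gripped (42 mm). Screw clockwise, following down 4 mm/turn.

Call:
carry_out(
  linear=[
    [0,0,-0.004],
    [0,0,-0.004],
    [0,0,-0.004],
    [0,0,-0.004],
    [0,0,-0.004],
    [0,0,-0.004],
    [0,0,-0.004],
    [0,0,-0.004],
    [0,0,-0.004],
    [0,0,-0.004],
  ],
  rotation=[
    [0,0,-1],
    [0,0,-1],
    [0,0,-1],
    [0,0,-1],
    [0,0,-1],
    [0,0,-1],
    [0,0,-1],
    [0,0,-1],
    [0,0,-1],
    [0,0,-1],
  ],
  grip=[1,1,1,1,1,1,1,1,1,1],
)

```text
time: 19.65
ee_pos: [0.5747, -0.0967, 0.0788]
tcp_rot: [-180.0, -0.0, 134.0]
wrist_force: [-5.5, 1.2, 6.6]
opening: 0.0421
grasp_force: 40.1
```

Run:
```python
from h import *
o=bot.get_obs();print(o["ee_pos"],o["tcp_rot"],o["q"][5],o["torque"],o["wrist_force"],o["joint_efforts"][5])
cv2.imwrite("pics/t5.png",bot.camera("top"))
```

```text
[ 0.574746   -0.09665101  0.07879148] [-1.79971327e+02 -3.59427450e-02  1.33972804e+02] 36.482361349432104 [0.17830114 1.19908748 0.13539407] [-5.54942505  1.21931989  6.62961464] -2.220912426710129
```

Call:
carry_out(
  linear=[
    [0,0,-0.005],
    [0,0,-0.005],
    [0,0,-0.005],
    [0,0,-0.005],
    [0,0,-0.005],
    [0,0,-0.005],
    [0,0,-0.005],
    [0,0,-0.005],
    [0,0,0],
  ],
  rotation=[
    [0,0,-1],
    [0,0,-1],
    [0,0,-1],
    [0,0,-1],
    [0,0,-1],
    [0,0,-1],
    [0,0,-1],
    [0,0,-1],
    [0,0,0],
  ],
  grip=[1,1,1,1,1,1,1,1,1],
)

```text
time: 20.6
ee_pos: [0.574, -0.0968, 0.078]
tcp_rot: [-179.9, 0.0, 70.0]
wrist_force: [-9.9, 0.1, 7.9]
opening: 0.0423
grasp_force: 40.5
```

Run:
```python
from h import *
o=bot.get_obs();print(o["ee_pos"],o["tcp_rot"],o["q"][5],o["torque"],o["wrist_force"],o["joint_efforts"][5])
```

```text
[ 0.57402571 -0.09678774  0.07803205] [-1.79887042e+02  4.33615284e-02  6.99984100e+01] 100.44266991410305 [ 0.14577455  1.97836457 -0.05589852] [-9.88363977  0.05200021  7.90878446] 1.7387090250849724
```

Call:
carry_out(
  linear=[
    [0,0,0],
    [0,0,-0.005],
    [0,0,0],
  ],
  rotation=[
    [0,0,-0.6],
    [0,0,-0.6],
    [0,0,-0.6],
  ],
  grip=[1,1,1],
)

```text
time: 20.9
ee_pos: [0.5739, -0.0967, 0.0779]
tcp_rot: [-179.9, 0.1, 55.7]
wrist_force: [-9.9, 0.7, 7.7]
opening: 0.042
grasp_force: 40.4
```

```bash
cat > o.py <<'E'
from h import *
o=bot.get_obs();print(o["ee_pos"],o["tcp_rot"][2],o["q"][5],o["torque"],o["wrist_force"],o["joint_efforts"][5])
E
python3 o.py
```

```text
[ 0.57386815 -0.09671071  0.0778823 ] 55.69287788018333 114.74951288622061 [0.25396569 2.07878881 0.08430582] [-9.88310087  0.74414859  7.72948318] -1.3111432269215584
```

Call:
carry_out(
  linear=[
    [0,0,0],
    [0,0,0],
    [0,0,0],
  ],
  rotation=[
    [0,0,-0.5],
    [0,0,-0.5],
    [0,0,-0.5],
  ],
  grip=[1,1,1],
)

```text
time: 21.2
ee_pos: [0.5738, -0.0966, 0.0778]
tcp_rot: [-179.9, 0.1, 43.7]
wrist_force: [-10.9, 1.8, 8.1]
opening: 0.0416
grasp_force: 40.4
```

```bash
python3 o.py
```

```text
[ 0.57375951 -0.09660604  0.07777796] 43.72927609258142 126.7172289969222 [0.28427369 2.0632911  0.07368823] [-10.93903548   1.82110259   8.07335116] -1.0778002068400383
```

Call:
carry_out(
  linear=[
    [0,0,0],
    [0,0,0],
  ],
  rotation=[
    [0,0,-0.5],
    [0,0,-0.5],
  ],
  grip=[1,1],
)

```text
time: 21.4
ee_pos: [0.5737, -0.0965, 0.0777]
tcp_rot: [-179.9, 0.1, 35.8]
wrist_force: [-10.4, 1.7, 7.8]
opening: 0.0419
grasp_force: 40.4
```

```bash
python3 o.py
```

```text
[ 0.57368587 -0.09650374  0.0777086 ] 35.7671227088933 134.68585638351965 [0.23066723 2.16407982 0.99871226] [-10.43335926   1.66826968   7.78419995] -0.13943867292255163
```

Call:
carry_out(
  linear=[
    [0,0,0],
    [0,0,0],
  ],
  rotation=[
    [0,0,-0.5],
    [0,0,-0.5],
  ],
  grip=[1,1],
)

```text
time: 21.6
ee_pos: [0.5748, -0.0959, 0.0777]
tcp_rot: [-179.9, 0.0, 27.9]
wrist_force: [2.5, 7.2, 3.4]
opening: 0.0417
grasp_force: 40.2
```

```bash
python3 o.py
```

```text
[ 0.57480148 -0.09587854  0.07765253] 27.853170746394 142.63784004257175 [ 1.40149449 -0.35185655  1.19490705] [2.49414576 7.16239782 3.43394446] -0.007554979529231787
```

Torque about z jumped from 0.08 to 1–1.2 N m: the cap is on its stop and the pads slip. Hold briefly, then back off a quarter turn.

Call:
carry_out(
  linear=[
    [0,0,0],
    [0,0,0],
  ],
  rotation=[
    [0,0,-0.3],
    [0,0,0],
  ],
  grip=[1,1],
)

```text
time: 21.8
ee_pos: [0.5747, -0.0959, 0.0776]
tcp_rot: [-179.9, 0.0, 25.5]
wrist_force: [-5.3, 4.2, 5.2]
opening: 0.0419
grasp_force: 40.3
```

```bash
python3 o.py
```

```text
[ 0.57470175 -0.09593299  0.07759258] 25.521964129509396 144.96890007391823 [0.79322965 1.03127927 0.94906757] [-5.32109335  4.19626161  5.18023198] 1.504651978611946
```

Call:
carry_out(
  linear=[
    [0,0,0.004],
    [0,0,0.004],
    [0,0,0.004],
    [0,0,0.004],
    [0,0,0.004],
    [0,0,0.004],
    [0,0,0.004],
    [0,0,0.004],
    [0,0,0.004],
    [0,0,0.004],
    [0,0,0.004],
    [0,0,0.004],
  ],
  rotation=[
    [0,0,0.5],
    [0,0,1],
    [0,0,1],
    [0,0,1],
    [0,0,1],
    [0,0,1],
    [0,0,1],
    [0,0,1],
    [0,0,1],
    [0,0,1],
    [0,0,1],
    [0,0,0.9],
  ],
  grip=[1,1,1,1,1,1,1,1,1,1,1,1],
)

```text
time: 23.0
ee_pos: [0.574, -0.0957, 0.0785]
tcp_rot: [-179.9, -0.2, 117.0]
wrist_force: [-7.6, 6.0, 6.2]
opening: 0.042
grasp_force: 40.3
```

Call:
carry_out(
  linear=[
    [0,0,0],
    [0,0,0],
    [0,0,0],
    [0,0,0],
    [0,0,0],
  ],
  rotation=[
    [0,0,0],
    [0,0,0],
    [0,0,0],
    [0,0,0],
    [0,0,0],
  ],
  grip=[1,1,1,1,1],
)

```text
time: 23.5
ee_pos: [0.574, -0.0957, 0.0785]
tcp_rot: [-179.9, -0.2, 116.7]
wrist_force: [-8.5, 6.0, 7.1]
opening: 0.0421
grasp_force: 40.5
```

```bash
python3 o.py
```

```text
[ 0.57403577 -0.09570035  0.07850799] 116.73249550299364 53.754713127255584 [1.16210516 1.67611164 0.05425532] [-8.47145631  6.026224    7.11530788] 0.05309991538524628
```

```bash
python3 -c "
from workcell import bot
print(bot.job_done())"
```

```text
the job is handed in; nothing more can be done
None
```

I handed the job in at about 23.5 s, but got no pass/fail verdict. The tag lies flat over the post and is released. The cap was screwed down to its stop (torque jumped to about 1 N m), backed off about 91° by the tool's rotation, and is still gripped at 40 N; I had no clear view of the rib to check that turn.

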